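# Lever open the battery safe

### The arm

A 6-joint arm with a two-finger parallel gripper is mounted at the origin on the work surface. World frame = base frame: x ahead of the robot, y to its left, z up, the work surface at z = 0. Lengths are in m, angles in degrees, forces in N, time in s.
With the tool pointing down it reaches from about 0.35 to 0.875 m from the base axis. Payload 4.2 kg.
Tool frame: the origin (TCP) lies midway between the tips of the shut fingers; the grasp point (between the pads) lies 19 mm behind it; y points along the fingers, z is the direction in which the jaws open and shut, and the axes are right-handed (so a half turn about y gives the same grasp; the last joint's range is limited). The gripper opens to 87 mm and grips with 3 to 60 N. Pads are 19 mm wide; open, the fingers measure 117 mm over their backs; the gripper's body (75 mm by 190 mm) begins 51 mm behind the grasp point.
Start: joints at [-58.178, 22.042, 0.453, 0, -68.411, -14.817], TCP at [0.183, -0.598, 0.223] pointing down, gripper open.
Joint ranges: [-179.83, 179.83], [-69.29, 118.12], [-61.27, 80.66], [-181.25, 117.63], [-171.15, -9.14], [-177.46, 177.46]. Speed limits (degrees/s): [159.86, 159.86, 180, 180, 180, 180].

### API

Orientations are given as [roll, pitch, yaw] about the fixed x, y, z axes, in that order (R = Rz(yaw) Ry(pitch) Rx(roll)).
In Python, from workcell import env gives the robot as it stands. The module is installed in compiled form; this text tells all that it offers. Calls block until the motion is done:
- env.goto(position, orientation): joint-space move of the TCP to a pose.
- env.move_straight(position, rotation=None, rate=0.15, force_limit=None): straight line of the TCP; rotation=None keeps the orientation; rate is the mean speed in m/s. With force_limit (N) it stops when the force on the tool has changed by that much, and returns True; else False.
- env.set_joints(angles): joint-space move.
- env.gripper_to(opening, grasp_force=None): opening from 0.0 (shut) to 1.0 (fully open); grasp_force is the grip in N (None keeps the last); returns when the fingers have stopped.
- env.dwell(seconds).
- env.inverse_kinematics(position, orientation): joint angles nearest the present ones, or None.
- env.read_state(): the state.
- env.grab_frame(name): name is "scene" or "top" or "wrist"; returns a dict with "image" (420x560x3 uint8, blue, green, red), "fx", "fy", "cx", "cy" (pixels), "position" and "orientation" of the camera in the world. Camera axes: x right, y up, looking along -z (the intrinsics and any distortion apply to the point x, -y, -z); pixel columns grow to the right and rows downward; lengths in m; the calibration is good to about 2 mm. The wrist camera is an equidistant fisheye: a pixel r from the principal point sees the ray r / f radians off the axis. A picture is of the moment at which its call begins. There is no depth.
A pose or a line that the arm cannot do raises env.Unreachable and nothing moves.
- env.close_job(): hands the job in, once; it reports no verdict.
Trained networks look in a picture, given as the dict that the camera call returned (one of the last four; its "shot" number tells which), for a name from the list of things; names that differ only in an ending like _2 or _b are one class to them, and where a whole thing is asked for, a point or a joint stands for the part that bears it (a point fixed in the world has none). Each returns a list of dicts, best first, with "score" (0 to 1); they miss things now and then, are a little off and sometimes report something else, mostly with a low value. They report only what shows in the picture. A call takes as long as a camera call.
- env.search_frame(picture, thing): "xyz" ([x, y, z] in m, in world coordinates, good to about 4 mm: the middle of the surface that is visible of it).
- env.trace(picture, thing): "mask" (420x560 bool, what is visible of it).
The state is a dict: "clock": time; "joint_positions": joint angles; "qvel": joint speeds; "joint_torque": joint torques, N m; "position": TCP position; "tool_rot": TCP orientation; "force": force on the tool from outside, world axes, zero at the start; "wrist_torque": the same for the moment, N m; "opening": opening from 0.0 (shut) to 1.0 (fully open).
Only numpy, scipy, OpenCV 4.12 (cv2) and the standard library are available. Lean on these libraries where they do the work, as an engineer would, in place of code of your own. Each camera call takes 0.05 s, during which the arm holds its last target.

### The job

The heavy red lid of the battery safe has to be held open so that a colleague can take the battery out. Push the lever round on its post until it points straight at the safe, its brass roller squarely under the middle of the lid's steel lip, then with the fingers press the blue pad at its long end down as far as it goes, which raises the lid, and finish while still holding the pad down. Lift nothing off the bench, do not touch the lid with the robot, and leave the jar, screwdriver and drive where they are.

Things in the scene. Friction and masses are not known exactly. Their poses are not given: they have to be found in the camera images.
- safe: The fixed battery safe with its lever stand. Origin on the bench, under the lever's post. Its x axis points level from the post to the safe, z up. A grey steel box stands at x 130 to 290, y -110 to 110, up to z 110 mm; an 8 mm thick foot plate, 90 mm wide, runs from x -55 to 305 mm; the post is 52 mm in diameter.
- swing (a joint): Turn of the lever about its upright post, rad, -0.6 to 1. 0: lever along the safe's x axis, roller under the middle of the lip. At value a the pad is at x = -190 cos(a), y = +190 sin(a) mm in the safe's frame. No stop or click at 0; the whole roller (22 mm wide) is under the lip within 0.14 either way. Starts at 0.45 to 0.8. Friction holds it where it is left: about 2 N at the pad moves it.
- lever (a joint): Tilt of the lever about the level pin on its post, rad. 0: level, at rest (a spring returns it). It grows as the pad goes down, to a hard stop at 0.42 (pad 79 mm lower than at rest and 11 mm nearer to the post). Under the lip, pressing takes about 7 to 15 N at the pad. The roller meets the lip after 2.5 mm of rise.
- lid (a joint): Opening of the heavy red lid (about 2.5 kg, 224 mm wide, 168 mm deep, 10 mm thick, hinged at its far edge), rad: 0 shut, 0.18 to 0.19 when the lever is at its stop. It falls shut when the lever is let go.
- lid_plate: The same lid with its steel lip, as a solid; origin on the hinge axis at x 296, z 117 mm in the safe's frame when shut, 10 mm thick, reaching 213 mm from the axis to the lip's front edge. Lip 50 mm wide, sticking out 45 mm from the lid's front towards the post.
- lever_bar: The lever: a level aluminium bar 20 mm wide and 12 mm thick, with the blue pad and the roller. Origin on the pin in the post's axis, 100 mm above the bench; x axis along the bar to the roller (18 mm in diameter, its centre at x +100 mm), bar's other end at x -185 mm. z is up when the lever is level. The bar is free to push on its sides between x -25 and -165 mm.
- pad_top (a point): Centre of the top of the blue pad (45 by 45 mm, 8 mm thick) at the lever's long end: x -190, z +14 mm in the lever bar's frame, so 114 mm above the bench at rest. The bench below it is bare.
- jar: Small amber jar with a white cap, 52 mm in diameter, 60 mm tall, origin at its underside. To be left alone.
- driver: Screwdriver with a green handle, 160 mm long, lying on the bench. To be left alone.
- drive: Flat metal drive, 100 by 70 by 9 mm, lying on the bench; the parked lever may stand over it. To be left alone.

How it is judged:
By the outcome, as a careful person would: the job done as asked, in the order asked, and still so for the second after the job is handed in, while the arm keeps its last pose, push and grip.
It also fails if it takes over 43 s, if anything falls off the work surface, if the arm or the gripper's body presses on something with over 40 N, if the wrist force passes 120 N, or if a joint passes its speed limit or range.

## Working session

There is one attempt and no reset: what is moved stays moved. The work goes in short steps, each a Python script; the robot and the scene stay as the last script left them, time stands still between calls to the robot, and variables do not carry over. Pictures are saved under pics/ and viewed, and the job is handed in when it is done.

```bash
mkdir -p pics; python3 - <<'E'
from workcell import env
import cv2, numpy as np
s=env.read_state(); print({k:np.round(v,3) for k,v in s.items()})
for n in ["scene","top","wrist"]:
    f=env.grab_frame(n); cv2.imwrite(f"pics/{n}0.png",f["image"])
    print(n,{k:v for k,v in f.items() if k!="image"})
    for t in ["safe","lever_bar","pad_top","lid_plate","jar","driver","drive"]:
        r=env.search_frame(f,t); print(t,[(np.round(d["xyz"],3),round(d["score"],2)) for d in r[:2]])
print(env.read_state()["clock"])
E
```

```text
{'clock': np.float64(0.0), 'joint_positions': array([-5.8180e+01,  2.2091e+01,  3.8000e-01, -2.8000e-02, -6.8410e+01,
       -1.4816e+01]), 'qvel': array([-0.067, -0.053, -0.009, -0.025, -0.006, -0.013]), 'joint_torque': array([-1.0000e-03, -3.9066e+01,  1.8741e+01,  4.2200e+00,  1.1000e-02,
       -0.0000e+00]), 'position': array([ 0.183, -0.597,  0.221]), 'tool_rot': array([-8.9876e+01,  6.0000e-03,  1.6993e+01]), 'force': array([ 0.406, -0.354, -0.147]), 'wrist_torque': array([-0.027, -0.037,  0.021]), 'opening': np.float64(1.005)}
scene {'fx': 526.3376603983685, 'fy': 526.3376603983685, 'cx': 271.4613784366561, 'cy': 209.26893864318674, 'position': array([1.2171863 , 0.66831817, 0.78402696]), 'orientation': array([ 48.04067943,  -0.90866841, 129.74607395]), 'shot': 1}
safe [(array([0.591, 0.251, 0.119]), 0.69)]
lever_bar [(array([0.553, 0.008, 0.105]), 0.9)]
pad_top [(array([0.551, 0.008, 0.108]), 0.87)]
lid_plate [(array([0.567, 0.263, 0.122]), 0.63)]
jar []
driver [(array([ 0.698, -0.11 ,  0.018]), 0.69)]
drive [(array([ 0.446, -0.004,  0.011]), 0.59)]
top {'fx': 489.9871076725
[... 289 characters left out ...]
-0.027,  0.105]), 0.63)]
pad_top [(array([ 0.532, -0.026,  0.108]), 0.93)]
lid_plate [(array([0.548, 0.25 , 0.121]), 0.84)]
jar [(array([0.687, 0.046, 0.062]), 0.67)]
driver [(array([ 0.688, -0.115,  0.027]), 0.73)]
drive [(array([ 0.446, -0.019,  0.009]), 0.83)]
wrist {'fx': 325.19226210127806, 'fy': 325.19226210127806, 'cx': 276.236882460304, 'cy': 208.48401073866393, 'position': array([ 0.10211128, -0.6223166 ,  0.38507715]), 'orientation': array([-1.78352702e+01, -1.95360668e-02,  1.07007579e+02]), 'shot': 3}
safe [(array([0.473, 0.163, 0.073]), 0.59)]
lever_bar []
pad_top []
lid_plate [(array([0.479, 0.162, 0.118]), 0.6)]
jar [(array([0.472, 0.162, 0.072]), 0.46)]
driver []
drive []
1.2
```

View pics/scene0.png

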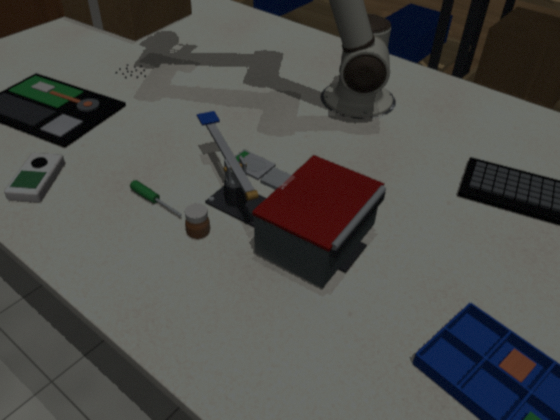

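View pics/top0.png

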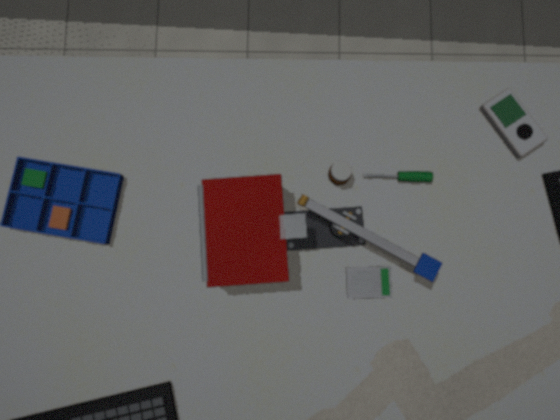

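```bash
cat > h.py <<'E'
from workcell import env
import cv2, numpy as np
from scipy.spatial.transform import Rotation as Ro
def proj(f,P):
    R=Ro.from_euler('xyz',f["orientation"],degrees=True).as_matrix()
    c=(np.atleast_2d(P)-f["position"])@R
    return np.c_[f["cx"]+f["fx"]*c[:,0]/-c[:,2], f["cy"]-f["fy"]*c[:,1]/-c[:,2]]
def back(f,uv,z):
    R=Ro.from_euler('xyz',f["orientation"],degrees=True).as_matrix()
    uv=np.atleast_2d(uv).astype(float)
    d=np.c_[(uv[:,0]-f["cx"])/f["fx"],-(uv[:,1]-f["cy"])/f["fy"],-np.ones(len(uv))]@R.T
    return f["position"]+d*((z-f["position"][2])/d[:,2])[:,None]
E
python3 - <<'E'
from h import *
for n in ["scene","top"]:
    f=env.grab_frame(n)
    ov=f["image"].copy()
    for t,z in [("lid_plate",.122),("pad_top",.114),("lever_bar",.106),("drive",.009),("jar",.06),("driver",.02)]:
        r=env.trace(f,t)
        if not r: print(n,t,"none"); continue
        m=r[0]["mask"].astype(np.uint8)
        cs,_=cv2.findContours(m,cv2.RETR_EXTERNAL,cv2.CHAIN_APPROX_NONE)
        cv2.drawContours(ov,cs,-1,(255,0,255),1)
        c=max(cs,key=cv2.contourArea)
        W=back(f,c.reshape(-1,2),z)[:,:2]
        rect=cv2.minAreaRect((W*1000).astype(np.float32))
        print(n,t,round(r[0]["score"],2),np.round(rect[0]),np.round(rect[1]),round(rect[2],1), np.round(cv2.boxPoints(rect)).tolist())
    cv2.imwrite(f"pics/{n}1.png",ov)
E
```

```text
scene lid_plate 0.98 [560. 238.] [232. 221.] 5.1 [[434.0, 338.0], [454.0, 118.0], [685.0, 138.0], [665.0, 359.0]]
scene pad_top 0.91 [551.   7.] [342.  49.] 63.1 [[451.0, -135.0], [495.0, -157.0], [650.0, 148.0], [606.0, 171.0]]
scene lever_bar 0.94 [550.  -4.] [343.  49.] 60.4 [[444.0, -141.0], [487.0, -165.0], [656.0, 134.0], [614.0, 157.0]]
scene drive 0.9 [450. -18.] [ 74. 108.] 0.7 [[412.0, 35.0], [414.0, -72.0], [487.0, -71.0], [486.0, 36.0]]
scene jar 0.83 [713.  70.] [102.  47.] 49.2 [[662.0, 47.0], [698.0, 17.0], [764.0, 94.0], [729.0, 124.0]]
scene driver 0.92 [698. -86.] [165.  32.] 89.5 [[680.0, -168.0], [713.0, -169.0], [715.0, -4.0], [682.0, -4.0]]
top lid_plate 0.87 [548. 236.] [222. 217.] 4.7 [[429.0, 334.0], [446.0, 119.0], [668.0, 137.0], [650.0, 353.0]]
top pad_top 0.74 [539.   1.] [320.  47.] 64.2 [[448.0, -133.0], [490.0, -154.0], [629.0, 135.0], [587.0, 155.0]]
top lever_bar 0.63 [545.  -3.] [321.  45.] 61.7 [[449.0, -134.0], [489.0, -155.0], [641.0, 127.0], [601.0, 148.0]]
top drive 0.61 [444. -21.] [ 70. 100.] 2.7 [[406.0, 28.0], [411.0, -73.0], [481.0, -69.0], [476.0, 31.0]]
top jar 0.8 [682.  49.] [49. 57.] 45.9 [[645.0, 52.0], [686.0, 12.0], [720.0, 46.0], [678.0, 86.0]]
top driver 0.88 [ 684. -113.] [ 26. 107.] 0.9 [[670.0, -59.0], [672.0, -167.0], [698.0, -166.0], [696.0, -59.0]]
```

The scene view shows the blue pad at about (208,118), the bar running to the post at about (232,180) and the red lid at about (320,200). In the top view the pad is at (428,266), the roller at (303,200), the lip at (293,226), the drive at (368,282) and the jar at (341,173). Next I'll fit the safe pose and swing jointly to both views.

```bash
cat > fit.py <<'E'
from h import *
from scipy.optimize import minimize, least_squares
def box(x0,x1,y0,y1,z0,z1): return np.array([[x,y,z] for x in (x0,x1) for y in (y0,y1) for z in (z0,z1)])
def rz(a): return Ro.from_euler('z',a).as_matrix()
def ry(a): return Ro.from_euler('y',a).as_matrix()
PAD=box(-.2125,-.1675,-.0225,.0225,.006,.014)
BAR=box(-.185,.09,-.010,.010,-.006,.006)
LID=box(-.168,0,-.112,.112,-.005,.005)
def world(P,p): return P@rz(p[2]).T+np.array([p[0],p[1],0])
def lev(P,p,tilt=0.): # positive tilt: pad(-x) down, ry(-t): x=-190 -> z = ... 
    Q=P@ry(-tilt).T+np.array([0,0,.1])
    return world(Q@rz(-p[3]).T,p)
def lid(P,p,o=0.): return world(P@ry(o).T+np.array([.296,0,.117]),p)
def masks(f):
    h=cv2.cvtColor(f["image"],cv2.COLOR_BGR2HSV)
    red=cv2.inRange(h,(0,150,60),(8,255,255))|cv2.inRange(h,(172,150,60),(180,255,255))
    blue=cv2.inRange(h,(105,150,60),(125,255,255))
    return red,blue
def comp(m,uv):
    n,l,st,c=cv2.connectedComponentsWithStats(m)
    ok=[i for i in range(1,n) if st[i,4]>60]
    i=min(ok,key=lambda i:np.hypot(*(c[i]-uv))); return (l==i).astype(np.uint8),c[i],st[i]
def soft(shape,uv):
    h=cv2.convexHull(uv.astype(np.float32)).reshape(-1,2)
    m=np.zeros(shape,np.uint8); cv2.fillConvexPoly(m,np.round(h*16).astype(np.int32),255,cv2.LINE_AA,4); return m/255.
E
python3 - <<'E'
from fit import *
F={n:env.grab_frame(n) for n in ["scene","top"]}
p0=np.array([.565,.03,np.radians(94.7),.5])
M={}
for n,f in F.items():
    r,b=masks(f)
    M[n]=(comp(r,proj(f,lid(LID,p0).mean(0))[0]),comp(b,proj(f,lev(PAD,p0).mean(0))[0]))
    print(n,M[n][0][1:],M[n][1][1:])
def cost(q,views=F):
    c=0
    for n in views:
        f=F[n]
        for (m,_,_),P in zip(M[n],(lid(LID,q),lev(PAD,q))):
            s=soft(m.shape,proj(f,P)); c+=np.abs(s-m).sum()/np.sqrt(m.sum())
    return c
for v in (["top"],["scene"],["top","scene"]):
    best=None
    q=p0
    for k in range(4):
        r=minimize(cost,q,args=(v,),method="Nelder-Mead",options=dict(initial_simplex=np.vstack([q]+[q+np.eye(4)[i]*[.02,.02,.05,.1][i]/(k+1) for i in range(4)]),maxiter=300)); q=r.x
    print(v,np.round(q,4),r.fun, "pad",np.round(lev(PAD,q).mean(0),3))
np.save("p.npy",q)
for n,f in F.items():
    o=f["image"].copy()
    for P in (lid(LID,q),lev(PAD,q),lev(BAR,q),lid(box(-.213,-.168,-.025,.025,-.005,.005),q)):
        h=cv2.convexHull(proj(f,P).astype(np.float32)); cv2.polylines(o,[np.round(h).astype(int)],True,(0,255,255),1)
    cv2.imwrite(f"pics/fit_{n}.png",np.hstack([o]))
    u=proj(f,lev(PAD,q).mean(0))[0].astype(int)
    if n=="top": cv2.imwrite("pics/fit_crop.png",cv2.resize(o[160:310,190:450],None,fx=3,fy=3)[:600,:780])
E
```

```text
scene (array([318.5584694 , 200.26307109]), array([ 254,  156,  128,   92, 6063], dtype=int32)) (array([207.61904762, 117.38690476]), array([198, 112,  21,  12, 168], dtype=int32))
top (array([244.30507441, 230.63003172]), array([ 203,  175,   85,  111, 8198], dtype=int32)) (array([427.27764128, 266.92874693]), array([415, 254,  26,  27, 407], dtype=int32))
['top'] [0.566  0.0413 1.647  0.5553] 19.588012900947966 pad [ 0.478 -0.127  0.11 ]
['scene'] [0.5649 0.035  1.6703 0.5692] 23.851837439352806 pad [ 0.479 -0.134  0.11 ]
['top', 'scene'] [0.5627 0.0414 1.6554 0.5498] 44.851680989629855 pad [ 0.477 -0.128  0.11 ]
```

View pics/fit_crop.png

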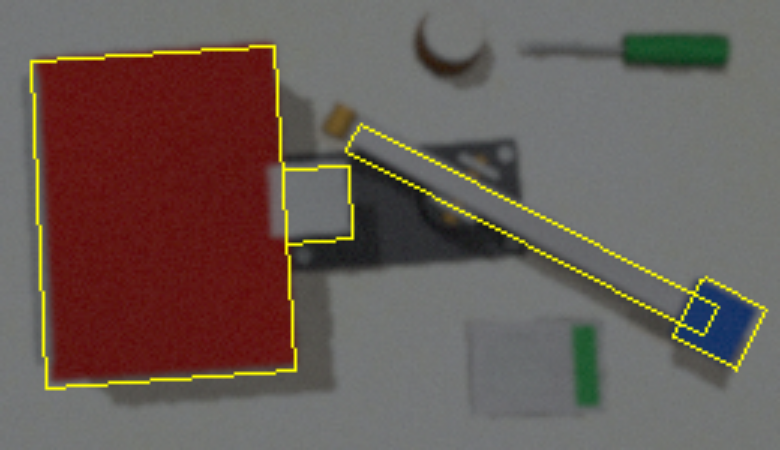

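View pics/fit_scene.png

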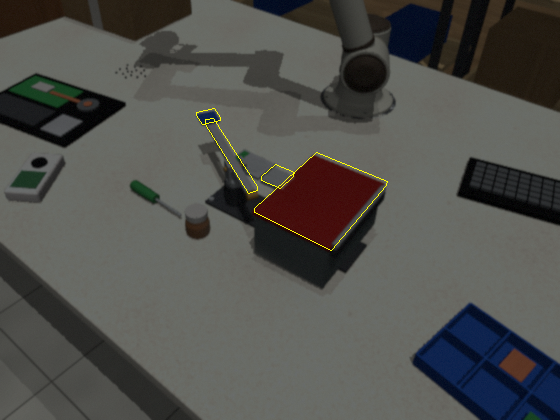

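```bash
python3 - <<'E'
from fit import *
p=np.load("p.npy"); p[2]=1.652; p[3]=.553
np.save("p.npy",p)
def tgt(a,d,x=-.135,z=.08):
    q=p.copy(); q[3]=a; w=lev(np.array([[x,d,0]]),q)[0]; w[2]=z
    return w,[-90,0,np.degrees(p[2]-a)]
for a,d,z in [(.553,.055,.2),(.553,.055,.08),(.553,.026,.08),(0,.026,.08),(0,.026,.2)]:
    w,o=tgt(a,d,z=z)
    for k in (0,180):
        oo=[o[0],0,o[2]-k]; s=env.inverse_kinematics(w,oo); print(np.round(w,3),oo[2],None if s is None else np.round(s,1))
w,o=tgt(0,0,x=-.19)
for z in (.15,.03):
  for k in (0,180,90,-90): w[2]=z; s=env.inverse_kinematics(w,[-90,0,o[2]-k]); print(np.round(w,3),k,None if s is None else np.round(s,1))
E
```

```text
[ 0.452 -0.054  0.2  ] 62.96806168487746 [ 13.7   6.5 -24.2   0.  -59.3 -40.8]
[ 0.452 -0.054  0.2  ] -117.03193831512255 [ 13.7   6.5 -24.2   0.  -59.3 139.2]
[ 0.452 -0.054  0.08 ] 62.96806168487746 [ 13.7  15.4 -33.6   0.  -40.9 -40.8]
[ 0.452 -0.054  0.08 ] -117.03193831512255 [ 13.7  15.4 -33.6   0.  -40.9 139.2]
[ 0.478 -0.067  0.08 ] 62.96806168487746 [ 11.3  17.7 -30.    0.  -42.3 -38.4]
[ 0.478 -0.067  0.08 ] -117.03193831512255 [ 11.3  17.7 -30.    0.  -42.3 141.6]
[ 0.548 -0.095  0.08 ] 94.65262775561199 [  6.8  23.7 -19.9   0.  -46.3  -2.2]
[ 0.548 -0.095  0.08 ] -85.34737224438801 None
[ 0.548 -0.095  0.2  ] 94.65262775561199 [  6.8  16.4 -11.4   0.  -62.3  -2.2]
[ 0.548 -0.095  0.2  ] -85.34737224438801 None
[ 0.578 -0.148  0.15 ] 0 [  1.2  22.7  -9.5   0.  -57.7   3.5]
[ 0.578 -0.148  0.15 ] 180 [   1.2   22.7   -9.5    0.   -57.7 -176.5]
[ 0.578 -0.148  0.15 ] 90 [  1.2  22.7  -9.5  -0.  -57.7 -86.5]
[ 0.578 -0.148  0.15 ] -90 [  1.2  22.7  -9.5   0.  -57.7  93.5]
[ 0.578 -0.148  0.03 ] 0 [  1.2  30.7 -16.5   0.  -42.8   3.5]
[ 0.578 -0.148  0.03 ] 180 [   1.2   30.7  -16.5    0.   -42.8 -176.5]
[ 0.578 -0.148  0.03 ] 90 [  1.2  30.7 -16.5  -0.  -42.8 -86.5]
[ 0.578 -0.148  0.03 ] -90 [  1.2  30.7 -16.5   0.  -42.8  93.5]
```

```bash
cat >> fit.py <<'E'
def tgt(p,a,d,x=-.135,z=.08):
    q=p.copy(); q[3]=a; w=lev(np.array([[x,d,0]]),q)[0]; w[2]=z
    return w,[-90,0,np.degrees(p[2]-a)]
def st():
    s=env.read_state(); print("t",round(float(s["clock"]),2),"pos",np.round(s["position"],4),"F",np.round(s["force"],1),"rot",np.round(s["tool_rot"],1))
E
python3 - <<'E'
from fit import *
p=np.load("p.npy")
env.gripper_to(0.0)
env.goto(*tgt(p,.553,.06,z=.2)); st()
env.move_straight(tgt(p,.553,.06)[0],rate=.15); st()
env.move_straight(*tgt(p,.553,.032),rate=.08,force_limit=None); st()
for a in (.45,.34,.23,.13,.05):
    w,o=tgt(p,a,.025); env.move_straight(w,o,rate=.07); st()
f=env.grab_frame("top"); cv2.imwrite("pics/top2.png",cv2.resize(f["image"][160:310,190:450],None,fx=3,fy=3))
f=env.grab_frame("scene"); cv2.imwrite("pics/scene2.png",f["image"])
E
```

```text
t 5.7 pos [ 0.448 -0.052  0.2  ] F [ 1.2  0.3 -0.1] rot [-90.    0.   62.9]
t 6.65 pos [ 0.4486 -0.0516  0.0806] F [-0.8  0.5  0. ] rot [-90.1  -0.   63. ]
t 7.15 pos [ 0.4728 -0.0645  0.08  ] F [1.  0.7 0.3] rot [-90.   -0.   62.9]
t 7.6 pos [ 0.4904 -0.0754  0.0799] F [-0.2 -0.1 -0.2] rot [-90.   -0.   68.8]
t 7.97 pos [ 0.5039 -0.0825  0.08  ] F [-0.4  0.2 -0.3] rot [-90.   -0.   75.1]
t 8.33 pos [ 0.5179 -0.0881  0.08  ] F [-0.7  0.9  0. ] rot [-90.   -0.   81.3]
t 8.68 pos [ 0.5312 -0.092   0.08  ] F [-0.1  0.1  0.3] rot [-90.   -0.   87.1]
t 8.99 pos [ 0.5419 -0.0941  0.08  ] F [-0.1  0.4 -0. ] rot [-90.   -0.   91.6]
```

View pics/top2.png

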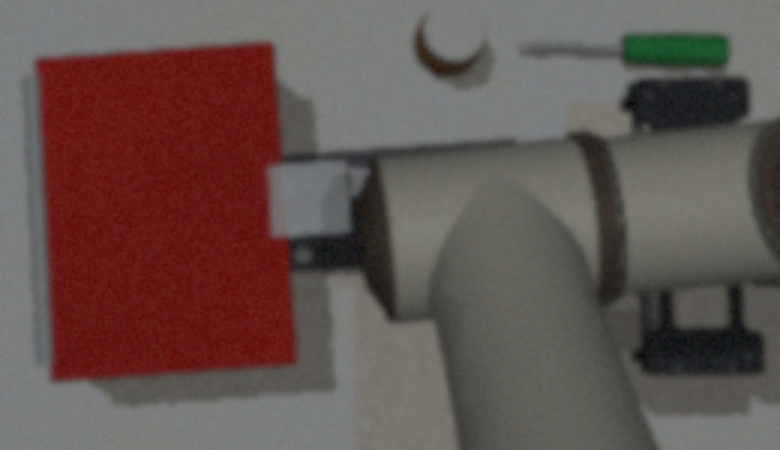

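View pics/scene2.png

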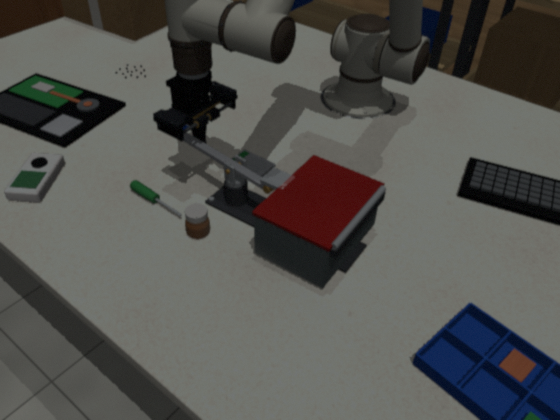

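The lever has turned with the finger: in the scene view the roller is near the lip, at about (280,183). The arm hides the lever in the top view, so I'll back off for a clear look.

```bash
cat > meas.py <<'E'
from fit import *
def measure(p,F,tag,a0=0.05):
    out={}
    for n,f in F.items():
        r,b=masks(f); q0=p.copy(); q0[3]=a0
        m=comp(b,proj(f,lev(PAD,q0).mean(0))[0])[0]
        aa=np.linspace(-.2,.35,221)
        def c(a):
            q=p.copy(); q[3]=a; return np.abs(soft(m.shape,proj(f,lev(PAD,q)))-m).sum()
        cs=[c(a) for a in aa]; a=aa[int(np.argmin(cs))]; out[n]=a; q=p.copy(); q[3]=a
        o=f["image"].copy()
        for P in (lid(LID,q),lev(PAD,q),lev(BAR,q),lid(box(-.213,-.168,-.025,.025,-.005,.005),q),world(np.array([[-.25,0,.1],[.3,0,.1]]),p)):
            h=cv2.convexHull(proj(f,P).astype(np.float32)); cv2.polylines(o,[np.round(h*8).astype(int)],True,(0,255,255),1,cv2.LINE_AA,3)
        cr=o[160:310,190:450] if n=="top" else o[80:280,150:400]
        cv2.imwrite(f"pics/{tag}_{n}.png",cv2.resize(cr,None,fx=3,fy=3))
        print(n,"swing",round(a,4),"cost",round(min(cs),1),"px",m.sum())
    return out
E
python3 - <<'E'
from meas import *
p=np.load("p.npy")
w,o=tgt(p,.05,.05); env.move_straight(w,rate=.1)
w[2]=.2; env.move_straight(w,rate=.2)
j=env.read_state()["joint_positions"].copy(); j[0]-=45; env.set_joints(j); st()
F={n:env.grab_frame(n) for n in ["scene","top"]}
measure(p,F,"m1")
E
```

```text
t 11.73 pos [ 0.2986 -0.4318  0.1987] F [ 1.4 -0.1 -0.9] rot [-89.9  -0.   46.8]
scene swing 0.1175 cost 152.9 px 186
top swing 0.1 cost 192.8 px 378
```

View pics/m1_top.png

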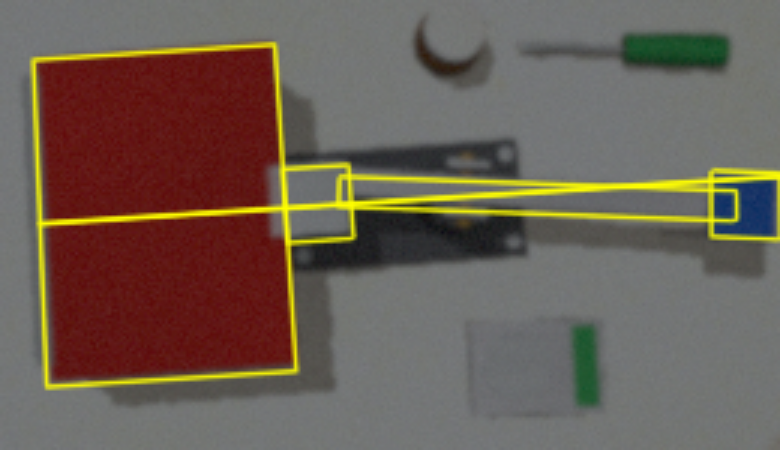

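View pics/m1_scene.png

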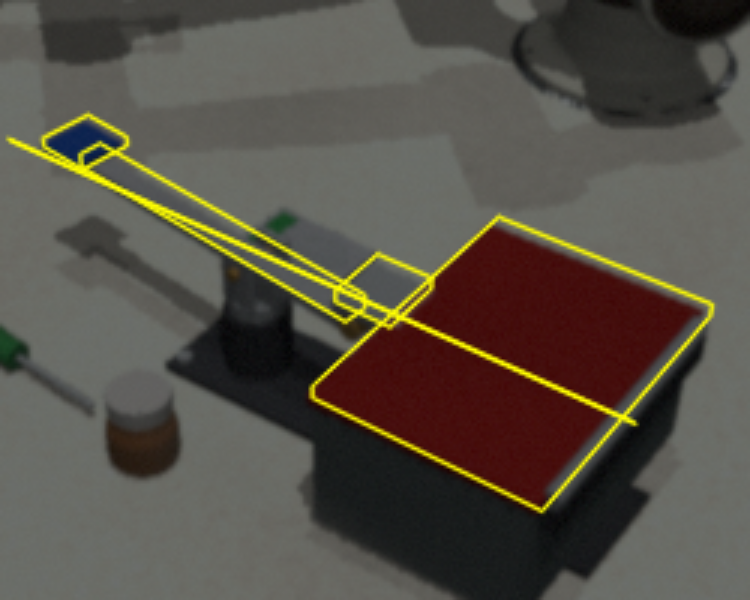

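The pad fits swing ≈ 0.10–0.12. Before the last push I'll check the safe's axis independently, from the foot plate's long edges and the lid edges in the top view.

```bash
python3 - <<'E'
from meas import *
p=np.load("p.npy")
f=env.grab_frame("top"); g=cv2.GaussianBlur(cv2.cvtColor(f["image"],cv2.COLOR_BGR2GRAY),(0,0),.8).astype(float)
red=masks(f)[0]; red=f["image"][:,:,2].astype(float)-f["image"][:,:,1]
def edge(img,us,v0,v1,sgn):
    pts=[]
    for u in us:
        d=np.diff(img[v0:v1,u])*sgn; k=int(np.argmax(d)); 
        if 0<k<len(d)-1:
            den=d[k-1]-2*d[k]+d[k+1]; o=.5*(d[k-1]-d[k+1])/den if den else 0
        else: o=0
        pts.append((u,v0+k+.5+o))
    return np.array(pts)
def ln(pts,z):
    W=back(f,pts,z)[:,:2]
    vx,vy,x,y=cv2.fitLine((W*1000).astype(np.float32),cv2.DIST_HUBER,0,.01,.01).ravel()
    if vy<0: vx,vy=-vx,-vy
    r=np.abs((W[:,0]*1000-x)*vy-(W[:,1]*1000-y)*vx)
    # offset from safe origin across axis, at middle
    n=np.array([-np.sin(p[2]),np.cos(p[2])]); ym=((W-p[:2])@n).mean(); xm=((W-p[:2])@[np.cos(p[2]),np.sin(p[2])]).mean()
    return round(float(np.degrees(np.arctan2(vy,vx))),2),round(np.median(r),2),"y_safe mm",round(ym*1000,1),"x",round(xm*1000,1)
print("fit yaw",np.degrees(p[2]))
print("plate top",ln(edge(g,range(306,357),196,216,-1),.008))
print("plate bot",ln(edge(g,range(310,362),236,256,1),.008))
print("lid top",ln(edge(red,range(208,278),168,188,1),.122))
print("lid bot",ln(edge(red,range(210,284),276,296,-1),.122))
t=lambda e:e[:,::-1]
for nm,rg,lo,hi,s in (("front",list(range(180,208))+list(range(245,280)),270,298,-1),("hinge",range(185,280),196,216,1)):
    e=t(edge(red.T,rg,lo,hi,s)); W=back(f,e,.122)[:,:2]
    vx,vy,x,y=cv2.fitLine((W*1000).astype(np.float32),cv2.DIST_HUBER,0,.01,.01).ravel()
    print(nm,np.degrees(np.arctan2(vy,vx))%180+90-180+90*0, "x_safe",((W-p[:2])@[np.cos(p[2]),np.sin(p[2])]).mean()*1000)
# lip sides
lip=g
print("lip top",ln(edge(g,range(286,302),208,222,1),.122)); print("lip bot",ln(edge(g,range(288,304),232,248,-1),.122))
# bar sides
print("bar top",ln(edge(g,range(325,415),212,226,1),.106)); print("bar bot",ln(edge(g,range(365,415),224,242,-1),.106))
E
```

```text
fit yaw 94.65262775561199
plate top (95.01, np.float64(0.24), 'y_safe mm', np.float64(-48.5), 'x', np.float64(17.8))
plate bot (95.78, np.float64(0.31), 'y_safe mm', np.float64(41.2), 'x', np.float64(14.6))
lid top (95.12, np.float64(0.25), 'y_safe mm', np.float64(-112.5), 'x', np.float64(208.6))
lid bot (94.94, np.float64(0.28), 'y_safe mm', np.float64(107.7), 'x', np.float64(212.1))
front -84.774536 x_safe 128.38145971365216
hinge -84.90445 x_safe 291.19254523965793
lip top (93.72, np.float64(0.05), 'y_safe mm', np.float64(-28.2), 'x', np.float64(107.8))
lip bot (93.36, np.float64(0.14), 'y_safe mm', np.float64(21.7), 'x', np.float64(107.1))
bar top (92.51, np.float64(3.72), 'y_safe mm', np.float64(-11.7), 'x', np.float64(-50.3))
bar bot (86.59, np.float64(0.24), 'y_safe mm', np.float64(24.4), 'x', np.float64(-88.7))
```

```bash
python3 - <<'E'
from meas import *
p=np.load("p.npy"); p[:3]=[.5662,.0413,np.radians(95.1)]; p[3]=.13; np.save("p.npy",p)
F={n:env.grab_frame(n) for n in ["scene","top"]}
a=measure(p,F,"m2",.13)
am=np.mean(list(a.values())+[.14])
v=(np.array([.5419,-.0941])-p[:2]); th=p[2]-am
print("a",am,"finger in lever frame",v@[np.cos(th),np.sin(th)],v@[-np.sin(th),np.cos(th)])
E
```

```text
scene swing 0.1475 cost 150.2 px 189
top swing 0.1175 cost 194.7 px 376
a 0.135 finger in lever frame -0.13637396505953878 0.018049699552615962
```

View pics/m2_top.png

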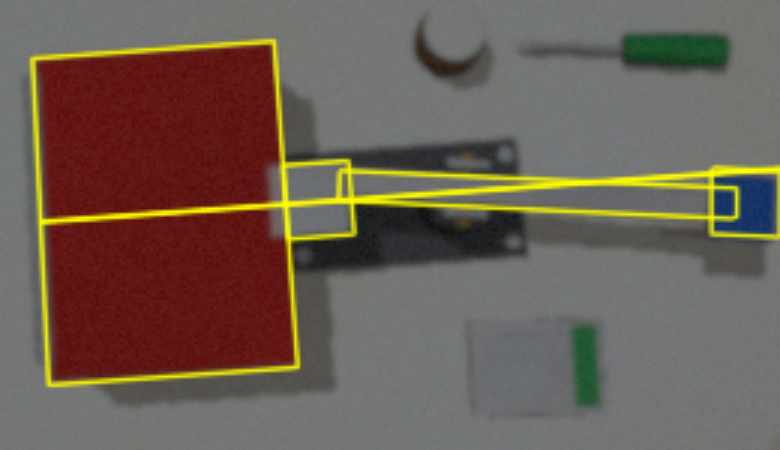

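```bash
python3 - <<'E'
from meas import *
p=np.load("p.npy"); d=.0183
env.goto(*tgt(p,.13,.055,z=.2))
env.move_straight(tgt(p,.13,.055)[0],rate=.2)
env.move_straight(*tgt(p,.13,.022),rate=.1)
for a in (.06,0.0):
    env.move_straight(*tgt(p,a,d),rate=.06)
st()
w,o=tgt(p,0,.045); env.move_straight(w,rate=.1)
w[2]=.2; env.move_straight(w,rate=.2)
j=env.read_state()["joint_positions"].copy(); j[0]-=40; env.set_joints(j); st()
F={n:env.grab_frame(n) for n in ["scene","top"]}
measure(p,F,"m3",0.)
f=F["top"]; cv2.imwrite("pics/raw3.png",cv2.resize(f["image"][180:280,270:460],None,fx=4,fy=4,interpolation=cv2.INTER_CUBIC))
np.savez("f3.npz",**{k:v for k,v in f.items()})
E
```

```text
t 15.35 pos [ 0.5598 -0.0947  0.08  ] F [-0.6 -0.9 -0.4] rot [-90.  -0.  95.]
t 17.9 pos [ 0.3463 -0.4163  0.1986] F [1.2 0.2 0.5] rot [-89.9  -0.   55.2]
scene swing 0.0225 cost 153.5 px 196
top swing 0.005 cost 184.4 px 380
```

View pics/raw3.png

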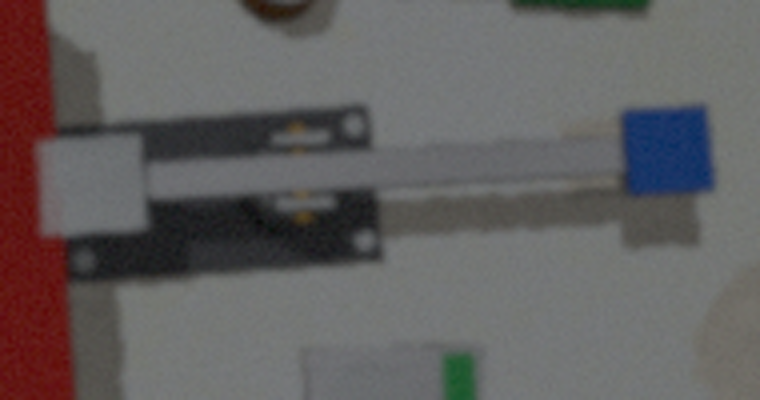

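View pics/m3_scene.png

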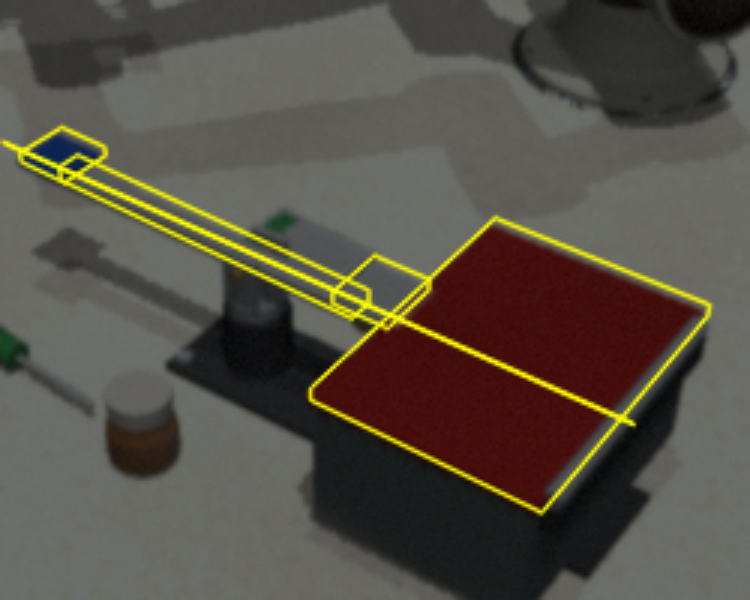

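```bash
python3 - <<'E'
from meas import *
p=np.load("p.npy")
z=np.load("f3.npz"); f={k:z[k] for k in z.files}
g=cv2.GaussianBlur(cv2.cvtColor(f["image"],cv2.COLOR_BGR2GRAY),(0,0),.8).astype(float)
def edge(us,vc,s):
    pts=[]
    for u,v in zip(us,vc):
        v0=int(round(v))-4; d=np.diff(g[v0:v0+9,u])*s; k=int(np.argmax(d))
        o=0
        if 0<k<len(d)-1: o=.5*(d[k-1]-d[k+1])/(d[k-1]-2*d[k+1-1]+d[k+1])
        pts.append((u,v0+k+.5+o))
    return np.array(pts)
ax=lambda L:np.array(L)
# bar from crop px: top (150,163)->(620,135); bottom (150,198)->(620,175)
for nm,a,b,s,rng in (("bar top plate part",(150,163),(620,135),1,(308,330)),("bar bottom plate",(150,198),(620,175),-1,(308,330)),("bar bottom all",(150,198),(620,175),-1,(308,424)),("bar bottom bench",(150,198),(620,175),-1,(366,424)),("bar top bench",(150,163),(620,135),-1,(366,424)),("plate top",(60,130),(365,108),-1,(300,358)),("plate bot",(80,278),(380,258),1,(300,362))):
    us=np.arange(*rng); uc=(us-270)*4; vc=(a[1]+(b[1]-a[1])*(uc-a[0])/(b[0]-a[0]))/4+180
    e=edge(us,vc,s); W=back(f,e,.106 if "bar" in nm else .008)[:,:2]-p[:2]
    L=np.c_[W@[np.cos(p[2]),np.sin(p[2])],W@[-np.sin(p[2]),np.cos(p[2])]]*1000
    k=np.polyfit(L[:,0],L[:,1],1); r=np.std(L[:,1]-np.polyval(k,L[:,0]))
    print(nm,"slope",round(k[0],4),"y@0",round(k[1],1),"y@-150",round(np.polyval(k,-150),1),"y@80",round(np.polyval(k,80),1),"rms",round(r,2))
E
```

```text
bar top plate part slope -0.0156 y@0 -10.8 y@-150 -8.5 y@80 -12.1 rms 0.26
bar bottom plate slope -0.0171 y@0 9.3 y@-150 11.9 y@80 8.0 rms 0.32
bar bottom all slope -0.0542 y@0 12.0 y@-150 20.2 y@80 7.7 rms 2.62
bar bottom bench slope -0.0132 y@0 16.7 y@-150 18.7 y@80 15.7 rms 0.5
bar top bench slope 0.0084 y@0 -10.2 y@-150 -11.4 y@80 -9.5 rms 1.33
plate top slope -0.0018 y@0 -45.2 y@-150 -44.9 y@80 -45.3 rms 0.4
plate bot slope 0.0101 y@0 44.4 y@-150 42.9 y@80 45.2 rms 0.42
```

Bar edges (slope −0.015) against plate edges (about +0.003) and both pad fits (0.005 and 0.022) put the swing at about 0.015. That puts the roller about 1.5 mm off centre, well inside ±0.14, so I'll press now. The tool will turn with the lever so the contact stays flat.

```bash
cat >> fit.py <<'E'
def press(p,t,dz=0.,x=-.19,h=.014):
    w=lev(np.array([[x,0,h+dz]]),p,t)[0]
    # lever axes in world
    o=lev(np.zeros((1,3)),p,t)[0]; A=np.array([lev(e[None],p,t)[0]-o for e in np.eye(3)]).T
    R=np.c_[A[:,0],-A[:,2],A[:,1]]  # tool x along bar, y down, z = x cross y
    return w,R,Ro.from_matrix(R).as_euler('xyz',degrees=True)
E
python3 - <<'E'
from fit import *
p=np.load("p.npy"); p[3]=.013; np.save("p.npy",p)
for t,dz in [(0,.05),(0,0),(.2,0),(.42,0),(.42,-.006),(.46,0)]:
    w,R,o=press(p,t,dz); s=env.inverse_kinematics(w,o)
    print(t,np.round(w,3),round(np.linalg.det(R),3),np.round(o,1),None if s is None else np.round(s,1))
E
```

```text
0 [ 0.581 -0.148  0.164] 1.0 [-90.    0.   94.4] [  1.2  22.2  -8.1   0.  -59.7   3.2]
0 [ 0.581 -0.148  0.114] 1.0 [-90.    0.   94.4] [  1.2  25.1 -11.6   0.  -53.3   3.2]
0.2 [ 0.581 -0.147  0.076] 1.0 [-90.  -11.5  94.4] [ -5.1  29.6  -5.8 -13.5 -57.1  17. ]
0.42 [ 0.58  -0.137  0.035] 1.0 [-90.  -24.1  94.4] [-11.1  35.6  -0.4 -26.1 -63.3  29.3]
0.42 [ 0.58  -0.135  0.03 ] 1.0 [-90.  -24.1  94.4] [-10.9  35.9  -0.7 -26.3 -62.7  29.4]
0.46 [ 0.58  -0.135  0.028] 1.0 [-90.  -26.4  94.4] [-12.1  36.8   0.5 -28.1 -64.6  31.1]
```

```bash
python3 - <<'E'
from fit import *
p=np.load("p.npy")
w,R,o=press(p,0,.05); env.goto(w,o); st()
w,R,o=press(p,0,.006); env.move_straight(w,o,rate=.12); st()
for t in (.0,.07,.16,.25,.34,.40):
    w,R,o=press(p,t,-.001); env.move_straight(w,o,rate=.05); print(t,np.round(w,4)); st()
F={n:env.grab_frame(n) for n in ["scene","top"]}
cv2.imwrite("pics/scene4.png",cv2.resize(F["scene"]["image"][80:300,120:420],None,fx=2.6,fy=2.6)); cv2.imwrite("pics/top4.png",F["top"]["image"])
E
```

```text
t 19.34 pos [ 0.5802 -0.1489  0.1642] F [-0.7 -0.6  0.8] rot [-90.    0.   94.3]
t 19.86 pos [ 0.5807 -0.1489  0.1203] F [0.3 0.8 0.8] rot [-90.    0.   94.3]
0.0 [ 0.5806 -0.1482  0.113 ]
t 20.15 pos [ 0.5812 -0.1483  0.1137] F [ 0.2 -0.7  2.5] rot [-90.1   0.   94.4]
0.07 [ 0.5807 -0.1486  0.0997]
t 20.57 pos [ 0.5815 -0.1484  0.1015] F [-1.8  2.8  8.2] rot [-90.1  -4.   94.4]
0.16 [ 0.5806 -0.1478  0.0826]
t 21.06 pos [ 0.5819 -0.1478  0.0847] F [-1.3  1.   8.1] rot [-90.2  -9.2  94.4]
0.25 [ 0.5804 -0.1455  0.0656]
t 21.55 pos [ 0.5822 -0.1457  0.0677] F [0.5 0.4 7.9] rot [-90.2 -14.3  94.4]
0.34 [ 0.5801 -0.1416  0.0489]
t 22.04 pos [ 0.5821 -0.1421  0.051 ] F [0.2 1.5 7.2] rot [-90.3 -19.4  94.5]
0.4 [ 0.5799 -0.1382  0.038 ]
t 22.42 pos [ 0.5818 -0.1388  0.04  ] F [ 1.  -0.8  6.3] rot [-90.3 -22.9  94.5]
```

View pics/scene4.png

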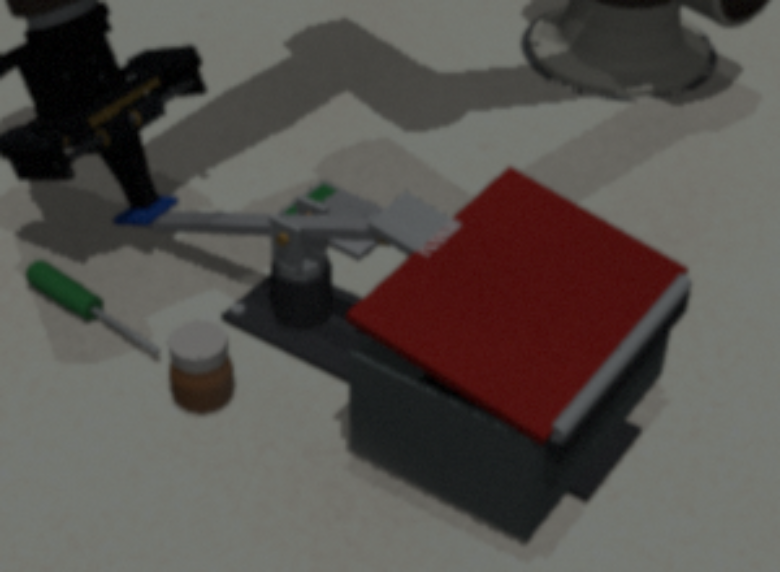

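The lid is rising, with the red plate's front corner at about (350,315) and the lip resting on the roller at about (375,225). The pad is nearly at its stop, so I'll press on until the force jumps at the hard stop.

```bash
python3 - <<'E'
from fit import *
p=np.load("p.npy")
w,R,o=press(p,.42,-.001); env.move_straight(w,o,rate=.04); st()
for k in range(2,13):
    w,R,o=press(p,.42,-.001*k-.0005); env.move_straight(w,o,rate=.02); env.dwell(.1)
    F=np.mean([env.read_state()["force"] for _ in range(4)],0); print(k,np.round(F,1)); 
    if F[2]>20: break
env.dwell(.5); st()
F={n:env.grab_frame(n) for n in ["scene","top"]}
cv2.imwrite("pics/scene5.png",cv2.resize(F["scene"]["image"][80:300,120:420],None,fx=2.6,fy=2.6)); cv2.imwrite("pics/top5.png",F["top"]["image"])
# lid angle fit in scene+top
q=p.copy()
for n,f in F.items():
    r,_=masks(f); m=comp(r,proj(f,lid(LID,p,.18).mean(0))[0])[0]
    aa=np.linspace(0,.3,121); cs=[np.abs(soft(m.shape,proj(f,lid(LID,p,a)))-m).sum() for a in aa]; print(n,"lid",aa[int(np.argmin(cs))],min(cs))
st()
E
```

```text
t 22.77 pos [ 0.5817 -0.1376  0.0367] F [-0.7 -1.8  7.3] rot [-90.3 -24.   94.5]
2 [ 0.6 -2.1  9.4]
3 [-1.1 -1.7  9.9]
4 [-1.  -2.  12.8]
5 [-0.9 -3.7 14.4]
6 [-1.2 -3.5 16.7]
7 [-2.2 -5.4 18.1]
8 [-2.7 -5.7 19.9]
9 [-1.9 -5.5 23.9]
t 26.07 pos [ 0.5824 -0.1364  0.033 ] F [-3.3 -5.4 23. ] rot [-90.5 -23.8  94.7]
scene lid 0.135 858.5254901960784
top lid 0.28750000000000003 1010.035294117647
t 26.17 pos [ 0.5824 -0.1364  0.033 ] F [-3.2 -6.7 22.7] rot [-90.5 -23.8  94.7]
```

View pics/scene5.png

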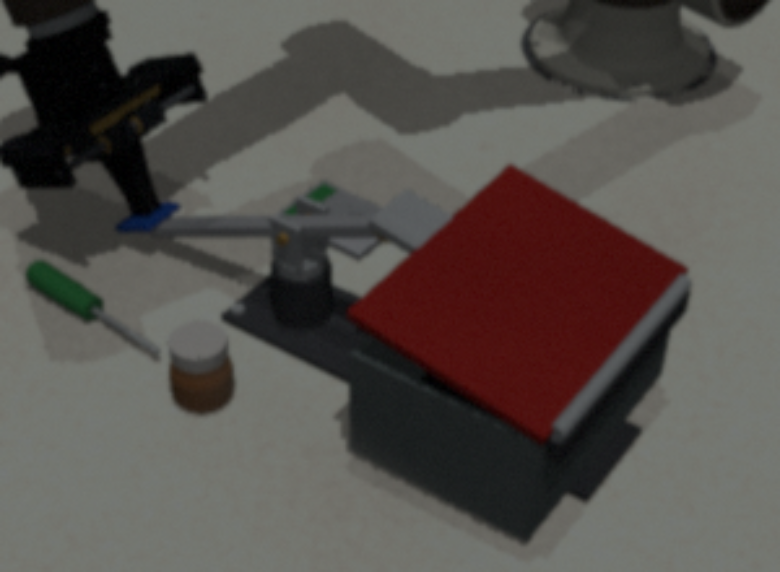

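View pics/top5.png

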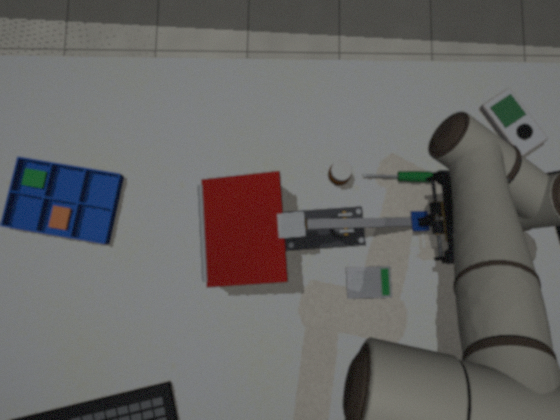

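```bash
python3 - <<'E'
from fit import *
p=np.load("p.npy")
F={n:env.grab_frame(n) for n in ["scene","top"]}
LIP=box(-.213,-.168,-.025,.025,-.005,.005)
for n,f in F.items():
    o=f["image"].copy()
    for P in (lid(LID,p,.185),lid(LIP,p,.185),lev(PAD,p,.42),lev(BAR,p,.42)):
        h=cv2.convexHull(proj(f,P).astype(np.float32)); cv2.polylines(o,[np.round(h*8).astype(int)],True,(0,255,255),1,cv2.LINE_AA,3)
    cr=o[80:280,160:420] if n=="scene" else o[150:300,190:450]
    cv2.imwrite(f"pics/v6_{n}.png",cv2.resize(cr,None,fx=3,fy=3))
st()
E
```

```text
t 26.27 pos [ 0.5825 -0.1364  0.0331] F [-2.4 -6.  23.3] rot [-90.5 -23.8  94.7]
```

View pics/v6_scene.png

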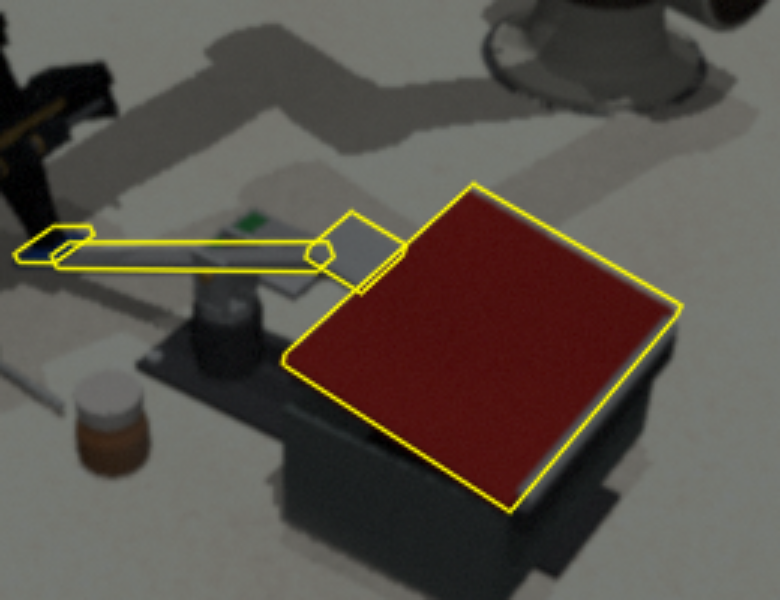

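View pics/v6_top.png

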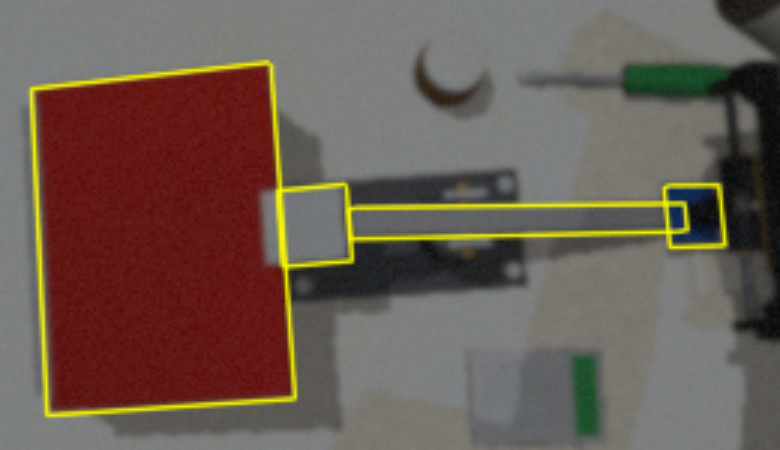

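The model drawn at lid 0.185 and lever 0.42 with swing ≈ 0.013 lies on the picture in both views. The force is steady at about 23 N, against about 7 N before the stop, so I'm handing it in.

```bash
python3 - <<'E'
from fit import *
env.dwell(.5); st(); f=env.grab_frame("scene"); cv2.imwrite("pics/last.png",f["image"])
env.close_job(); st()
E
```

```text
t 26.77 pos [ 0.5825 -0.1364  0.033 ] F [-3.4 -5.4 22.5] rot [-90.5 -23.8  94.7]
the job is handed in; nothing more can be done
the job is handed in; nothing more can be done
```

The lid is up, and I handed the job in at about 27 s with the shut fingers still holding the blue pad down at its stop.

**What I did:** I pushed the bar's side with the shut fingers in two stages, from swing ≈ 0.55 to about 0.015 by my fits. That leaves the roller roughly 1.5 mm off the middle of the lip. I then pressed the pad down along its arc until the force climbed from about 7 N to 23 N, which I take as the hard stop.

**Last checks:**
- **Lid and lever:** the model drawn at lid 0.185 and lever 0.42 lies on the picture in both the scene and top views.
- **Hold:** the force and the fingertip position stayed steady for the last second before hand-in.
- **Other things:** the jar, screwdriver and drive look unmoved in the pictures. I did not re-measure them.

**What failed or disagreed:**
- **Lid angle:** the automatic red-mask fit was poor, giving 0.135 from the scene view and 0.29 from the top view, so I relied on the overlays.
- **Swing:** the two views differed by about 0.02.
- **Fingertip at the stop:** it gave about 3–4 mm as the force built up at the stop, which I put down to flex in the arm and fingers.

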